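# Put the lathe chuck away and draw the case cover shut

### The arm

A 7-joint arm with a two-finger parallel gripper is mounted at the origin on the work surface. World frame = base frame: x ahead of the robot, y to its left, z up, the work surface at z = 0. Lengths are in m, angles in rad, forces in N, time in s.
With the tool pointing down it reaches from about 0.425 to 0.95 m from the base axis. Payload 4.7 kg.
Tool frame: the origin (TCP) lies on the centre line of the jaws, within the pads' length; the fingertips stand 17 mm ahead of it and the grasp point (between the pads) lies 2 mm behind it; y points along the fingers, x is the direction in which the jaws open and shut, and the axes are right-handed (so a half turn about y gives the same grasp; the last joint's range is limited). The gripper opens to 85 mm and grips with 20 to 120 N. Pads are 22 mm wide; open, the fingers measure 114 mm over their backs; the gripper's body (76 mm by 85 mm) begins 54 mm behind the grasp point. The pads swing forward as they close: fully open they stand 13 mm farther back than shut.
Start: joints at [-1.25, 0.469, -0.049, 1.532, 0.024, 1.141, -0.082], TCP at [0.231, 0.634, 0.248] pointing down, gripper open.
Joint ranges: [-2.59, 2.59], [-0.33, 1.99], [-1.39, 1.29], [0.1, 2.45], [-1.04, 4.18], [0.21, 1.99], [-2.66, 2.66]. Speed limits (rad/s): [2.57, 2.57, 3.14, 3.14, 3.14, 3.14, 3.14].

### API

Orientations are given as a unit quaternion [x, y, z, w].
In Python, from plant import env gives the robot as it stands.
- The arm moves only by the shell command python3 -m creep 'ROWS' [FORCE]. ROWS is JSON, a list of rows, each a list of 7 numbers: the shift along the tool's x, y, z in mm, then the turn, a rotation vector about the tool's x, y, z in degrees, then the finger opening in mm, from 0 to 85.4. A call has 1 to 12 rows; each row shifts and turns the commanded pose from where the row before left it, along the tool's axes as they then stand; what a row does not reach is not made up. A row lasts 1/8 s, in which the tool goes at most 62.5 mm and 10.7 degrees, less where a joint would pass 70% of its speed; a pose out of reach is approached as far as the arm can. A call is refused whole if a number of a shift passes 62.5 or a number of a turn 10.7, either way. A call with a gripper value outside its range is refused whole. The fingers move at their own pace and stop on an object; FORCE is the grip in N (left out, the last holds). Time passes only in rows, so rows that do not move let the fingers close. It gives the time, the measured TCP pose, the force and the opening at its end, in the units of the state.
- env.observe(): the state, without advancing time (a new reading comes with each control period).
- env.snapshot(name): name is "scene" or "top" or "wrist"; returns (picture, depth): 400x640x3 uint8, blue, green, red; 400x640 float32, m along the optical axis (not along the pixel's ray), 0 where there is no reading.
- env.calibration(name): a dict with "fov_y" (degrees; the focal length in pixels is half the picture's height over the tangent of half this angle, whatever the lens; pixels are square), "cx", "cy" (the principal point, pixels), "dist_coeffs" ([k1, k2, p1, p2, k3] as OpenCV has them; the pictures are not rectified), "world_from_camera" (4x4, takes a point from camera to world coordinates). Camera axes: x right, y down, z forward; pixel columns grow to the right and rows downward; lengths in m; the calibration is good to about 2 mm. A picture is of the moment at which its call begins: read the wrist's pose just before it. calibration takes no time and is no camera call; for the wrist camera it gives the pose at the moment of the call.
- env.sign_off(): hands the job in, once; it reports no verdict.
The state is a dict: "time_s": time; "joint_pos": joint angles; "qvel": joint speeds; "joint_efforts": joint torques, N m; "eef_pos": TCP position; "tool_rot": TCP orientation; "contact_force": force on the tool from outside, world axes, zero at the start; "ft_torque": the same for the moment, N m; "opening": finger opening in m.
Only numpy, scipy, OpenCV 4.12 (cv2) and the standard library are available. Lean on these libraries where they do the work, as an engineer would, in place of code of your own. Each camera call takes 0.05 s, during which the arm holds its last target. There are 200 camera calls.

### The job

Put the little lathe chuck away upright in the open tray of the wooden case and let go of it. Then, with the fingers pressed gently on top of the flat cover, drag the cover back towards the front of the case until it is fully shut. Leave the other things on the bench as they are.

Things in the scene. Friction and masses are not known exactly. Their poses are not given: they have to be found in the camera images.
- case: Brown wooden case fixed to the bench, 260 mm long (x), 144 mm wide (y), 70 mm high (z) to the rim, walls 6 mm; origin at the centre of its underside. Its front is the -x end, nearest the robot. A blue-floored open tray is at the front; a dark fixed deck flush with the rim closes the top from x = +23 mm backwards.
- tray (a point): Centre of the open tray's floor, 6 mm above the case's underside, axes as the case. The tray is 90 mm (x) by 132 mm (y) inside and 64 mm deep to the rim. The cover shuts over it.
- cover (a joint): How far the flat cover is drawn towards shut (to the case's -x), in m: 0 open, 0.087 fully shut against the front wall; starts at 0 to 0.010. It takes about 5 N of pull along the case to slide, and stays where it is left. Its front edge is at x = -35 mm minus this value in the case frame.
- cover_mark (a point): Fixed point of the case at rim height, over the middle of the front edge of the fully open cover (case x = -35 mm, z = 70 mm). The cover's top lies 11 to 25 mm below it: the height differs between cases, is not measured, and climbs by several mm on the way to shut. The cover gives springily, about 12 N per mm, at most 4 mm; a contact force above 20 N damages it.
- deck_edge (a point): Fixed point in the middle of the deck's front edge, at rim height. The cover is a flat aluminium sheet, 150 x 128 x 5 mm, between the side walls; its rear runs under this deck, so that about 55 mm of it shows when open, with a flush black rubber patch (36 x 110 mm, centred 26 mm behind its front edge) to press on. It has no handle and no edge to take hold of.
- chuck: Small steel lathe chuck, 0.22 kg, standing on the bench: round body 40 mm in diameter, 20 mm high, three dark jaws on top reaching 28 mm; origin at the centre of its underside, z up. It clears the cover when standing on the tray floor.
- oil_bottle: White plastic bottle with a red cap, 38 mm diameter, 100 mm high; origin at the centre of its underside. Not to be disturbed.
- screw_jar: Glass jar with a red lid, 54 mm diameter, 50 mm high; origin at the centre of its underside. Not to be disturbed.
- vee_block: Dark steel block with a groove, 45 x 40 x 32 mm; origin at the centre of its underside. Not to be disturbed.

How it is judged:
On the way, in this order (a step that is already met when the one before it is completed fails the run):
1. the chuck stands upright in the tray, let go (x of chuck in the frame of case between -0.124 and -0.034 m and y of chuck in the frame of case between -0.066 and 0.066 m and z of chuck in the frame of case below 0.012 m and angle between chuck's own z axis and vertical below 0.2 rad and contact force between the fingers and chuck below 0.1 N), for 0.2 s.
2. the fingers, pressed on the cover, have dragged it half way (value of joint cover above 0.045 m and contact force between the fingers and cover above 1 N).
At the end, for the whole second after the job is handed in: The cover is shut to within 3 mm of its stop, the chuck stands upright (within 0.2 rad) at rest on the tray floor inside the case, and the bottle, jar and block stand upright within 15 mm of where they were (value of joint cover above 0.084 m and linear speed of chuck below 0.02 m/s and x of chuck in the frame of case between -0.124 and -0.034 m and y of chuck in the frame of case between -0.066 and 0.066 m and z of chuck in the frame of case below 0.012 m and angle between each of chuck, oil_bottle, screw_jar, vee_block's own z axis and vertical below 0.2 rad and distance of each of oil_bottle, screw_jar, vee_block from where it was at the start of the episode below 0.015 m); the robot touches nothing.
It fails at once if the cover is loaded with more than 20 N (contact force between cover and anything else above 20 N).
It fails at once if the bottle, jar or block is moved more than 15 mm or tipped (distance of any of oil_bottle, screw_jar, vee_block from where it was at the start of the episode above 0.015 m or angle between any of oil_bottle, screw_jar, vee_block's own z axis and vertical above 0.2 rad).
It also fails if it takes over 69 s, if anything falls off the work surface, if the arm or the gripper's body presses on something with over 40 N, if the wrist force passes 120 N, or if a joint passes its speed limit or range.

## Working session

There is one attempt and no reset: what is moved stays moved. The work goes in short steps, Python scripts to look and compute and a shell command to move; the robot and the scene stay as the last step left them, time stands still between calls to the robot, and variables do not carry over. Pictures are saved under pics/ and viewed, about 8 in all and at most 12, crops included, and the job is handed in when it is done.

```bash
mkdir -p pics; ls; cat > h.py <<'E'
import numpy as np, cv2
from plant import env
def K(c):
    f=200/np.tan(np.radians(c['fov_y'])/2); return np.array([[f,0,c['cx']],[0,f,c['cy']],[0,0,1.]])
def ray(c,uv):
    p=cv2.undistortPoints(np.array(uv,float).reshape(-1,1,2),K(c),np.array(c['dist_coeffs'],float)).reshape(-1,2)
    T=np.array(c['world_from_camera']); return T[:3,3],np.c_[p,np.ones(len(p))]@T[:3,:3].T
def onz(c,uv,z):
    o,d=ray(c,uv); return o+d*((z-o[2])/d[:,2])[:,None]
def cloud(c,dep):
    v,u=np.mgrid[:400,:640]; o,d=ray(c,np.c_[u.ravel(),v.ravel()]); return (o+d*dep.reshape(-1,1)).reshape(400,640,3)
E
python3 - <<'E'
from h import *
s=env.observe();print({k:np.round(v,3) for k,v in s.items()})
for n in("top","scene"):
    c=env.calibration(n);im,d=env.snapshot(n);cv2.imwrite(f'pics/{n}0.png',im);np.savez(f'{n}0.npz',im=im,d=d);print(n,c['fov_y'],np.round(c['world_from_camera'],3).tolist(),(d>0).mean())
E
```

```text
pics
{'time_s': np.float64(0.0), 'joint_pos': array([-1.25 ,  0.469, -0.049,  1.534,  0.024,  1.141, -0.082]), 'qvel': array([-0.   , -0.001, -0.   ,  0.001, -0.   , -0.   , -0.   ]), 'joint_efforts': array([ 0.0000e+00, -5.1032e+01, -4.7000e-02, -2.3770e+01,  1.1000e-02,
        8.0000e-03, -0.0000e+00]), 'eef_pos': array([0.231, 0.634, 0.247]), 'tool_rot': array([ 0.58 ,  0.405, -0.406, -0.579]), 'contact_force': array([-0.26 , -0.516,  0.083]), 'ft_torque': array([ 0.05 , -0.005, -0.008]), 'opening': np.float64(0.085)}
top 46.363313617801 [[0.008, -0.994, 0.106, 0.46], [-1.0, -0.008, 0.0, -0.008], [0.001, -0.106, -0.994, 0.992], [0.0, 0.0, 0.0, 1.0]] 0.99584765625
scene 52.68499863463831 [[0.515, 0.529, -0.675, 1.065], [0.857, -0.308, 0.414, -0.32], [0.011, -0.791, -0.611, 0.526], [0.0, 0.0, 0.0, 1.0]] 0.99617578125
```

View pics/top0.png

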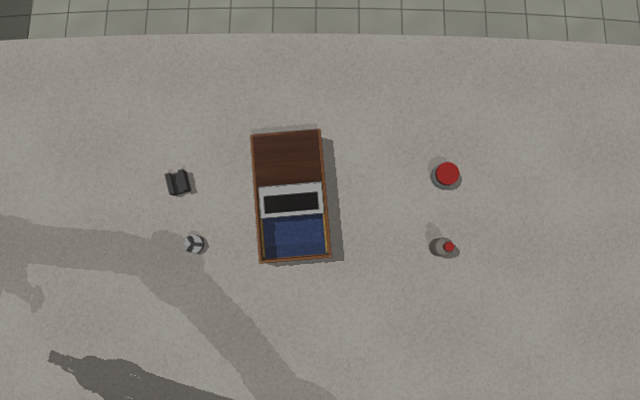

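View pics/scene0.png

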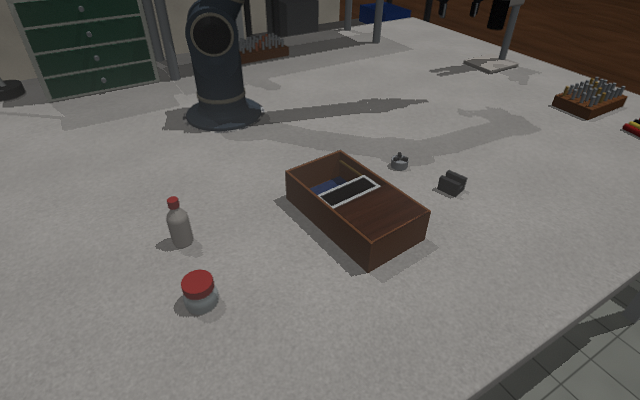

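The top view shows the chuck at (194,243), the block at (180,183), the case with corners near (251,136), (320,129), (330,258) and (260,264), the cover with its patch at (291,203), the bottle at (445,247) and the jar at (447,174). The scene view agrees with this.

```bash
python3 - <<'E'
from h import *
from scipy.spatial.transform import Rotation as R
s=env.observe();print(np.round(R.from_quat(s['tool_rot']).as_matrix(),3))
c=env.calibration('top');z=np.load('top0.npz');P=cloud(c,z['d']);im=z['im']
print('bench z',np.median(P[300:380,400:600,2]), 'sd',P[300:380,400:600,2].std())
def roi(u0,u1,v0,v1):return P[v0:v1,u0:u1].reshape(-1,3)
q=roi(235,345,115,275);rim=q[q[:,2]>.055];print('rim z',np.median(rim[:,2]))
# deck+rim: outline of high points
m=np.zeros((400,640),np.uint8);m[115:275,235:345]=(P[115:275,235:345,2]>.055)
hull=P[m>0][:,:2]
r=cv2.minAreaRect(hull.astype(np.float32)*1000);print('case rect mm',r)
for n,b in dict(chuck=(180,210,228,258),block=(160,198,163,203)).items():
    q=roi(*b);h=q[q[:,2]>.012];print(n,len(h),h.mean(0).round(4),(h.min(0)+h.max(0)).round(4)/2,np.ptp(h,0).round(3),h[:,2].max())
for x in (212,203,195,188):print('cover z',np.median(P[x-1:x+2,275:305,2]), P[x,290].round(3))
print('tray',P[240,295].round(3),P[150:170,270:310,2].mean())
E
```

```text
[[ 0.343 -0.001 -0.939]
 [ 0.939 -0.002  0.343]
 [-0.002 -1.    -0.   ]]
bench z -1.744558617466918e-05 sd 0.06908972896241472
rim z 0.06873628073664251
case rect mm ((572.4397583007812, 54.29257583618164), (261.07427978515625, 142.47743225097656), 5.35428524017334)
chuck 288 [0.4723 0.2521 0.0447] [0.47265 0.1355  0.502  ] [0.038 0.286 0.979] 0.9915683972393685
block 468 [0.6007 0.2927 0.037 ] [0.54545 0.15745 0.50185] [0.171 0.33  0.979] 0.9915683972393685
cover z 0.05776951664878949 [0.538 0.054 0.058]
cover z 0.05772014596256475 [0.557 0.054 0.057]
cover z 0.058146817256512884 [0.573 0.055 0.057]
cover z 0.057711148276046176 [0.587 0.055 0.059]
tray [0.483 0.046 0.007] 0.07425360140993842
```

```bash
python3 - <<'E'
from h import *
from scipy.spatial.transform import Rotation as R
for n,b in dict(top=(175,215,223,263),scene=(380,420,145,180)).items():
    c=env.calibration(n);z=np.load(n+'0.npz');P=cloud(c,z['d']);P[z['d']==0]=np.nan
    q=P[b[2]:b[3],b[0]:b[1]].reshape(-1,3);h=q[(q[:,2]>.008)&(q[:,2]<.04)]
    print(n,len(h),cv2.minEnclosingCircle((h[:,:2]*1000).astype(np.float32)),np.median(h,0),h[:,2].max())
    if n=='top':
        q=P[163:203,155:205].reshape(-1,3);h=q[(q[:,2]>.008)&(q[:,2]<.04)];print('block',cv2.minAreaRect((h[:,:2]*1000).astype(np.float32)))
im=np.load('top0.npz')['im'][220:268,170:218];cv2.imwrite('pics/chuck.png',cv2.resize(im,None,fx=8,fy=8))
E
```

```text
top 289 ((472.642333984375, 259.4477844238281), 19.811275482177734) [0.47243753 0.25853811 0.01991983] 0.032096023780020966
block ((603.5284423828125, 297.1637268066406), (45.99803924560547, 42.020572662353516), 16.584318161010742)
scene 199 ((473.1298828125, 259.45635986328125), 20.92510986328125) [0.47915299 0.25466352 0.02051312] 0.030316270549318514
```

View pics/chuck.png

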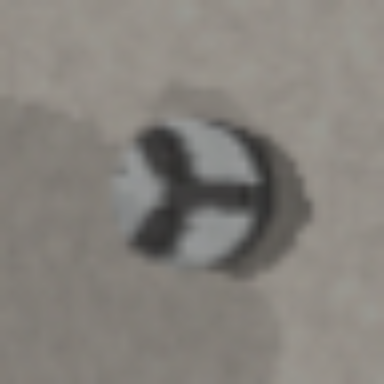

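The chuck is at about (0.4727, 0.2595), with one jaw towards -y and the other two towards +y. I'll move above it and turn the jaw axis to match the case's y.

```bash
python3 -m creep '[[-33.6,6,-44.5,0,0,0,85],[-33.6,6,-44.5,0,0,0,85],[-33.6,6,-44.5,0,0,0,85],[-33.6,6,-44.5,0,0,0,85],[-33.6,6,-44.5,0,0,0,85],[-33.6,6,-44.5,0,0,0,85],[-33.6,6,-44.5,0,0,0,85],[-33.6,6,-44.5,0,0,0,85],[0,0,0,0,-8.5,0,70],[0,0,0,0,-8.5,0,70],[0,0,0,0,-8.4,0,70],[0,0,0,0,0,0,70]]'
cat > st.py <<'E'
from h import *
from scipy.spatial.transform import Rotation as R
import sys
# usage: st.py x y z(world target) -> shift in tool mm
s=env.observe();M=R.from_quat(s['tool_rot']).as_matrix()
print('t',s['time_s'],'p',np.round(s['eef_pos'],4),'F',np.round(s['contact_force'],1),'op',round(float(s['opening']),4),'jawyaw',round(float(np.degrees(np.arctan2(M[1,0],M[0,0]))),2),'tilt',np.round(M[:,1],3))
if len(sys.argv)>3: print('shift mm',np.round(M.T@(np.array(sys.argv[1:4],float)-s['eef_pos'])*1000,1))
E
python3 st.py .4727 .2595 .06; python3 - <<'E'
from h import *
c=env.calibration('wrist');im,d=env.snapshot('wrist');cv2.imwrite('pics/w1.png',im);P=cloud(c,d)
m=(P[...,2]>.012)&(P[...,2]<.04)&(d>0)&(np.hypot(P[...,0]-.4727,P[...,1]-.2595)<.035)
if m.any():
  h=P[m];print(m.sum(),cv2.minEnclosingCircle((h[:,:2]*1000).astype(np.float32)),np.argwhere(m).mean(0))
E
```

```text
time_s: 1.6
eef_pos: [0.4734, 0.2594, 0.2]
tool_rot: [-0.476, -0.522, 0.523, 0.477]
contact_force: [-0.1, -0.3, 0.4]
opening: 0.0697
t 1.6 p [0.4734 0.2594 0.2   ] F [-0.1 -0.3  0.4] op 0.0697 jawyaw 95.25 tilt [-0.001 -0.    -1.   ]
shift mm [  0.2 140.    0.6]
1168 ((471.941162109375, 261.9798278808594), 20.020666122436523) [181.05308219 319.73458904]
```

View pics/w1.png

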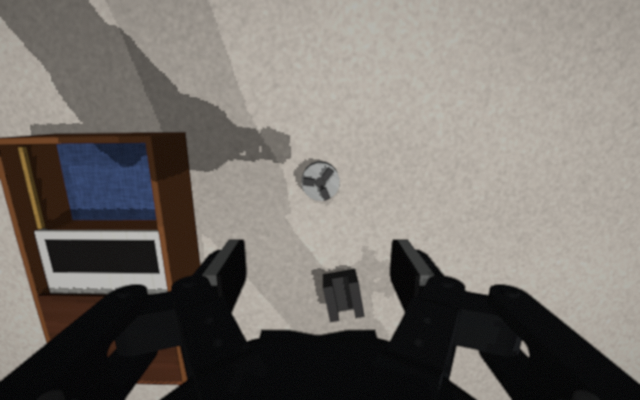

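The wrist view shows the chuck at (319,181), centred between the jaws. Next I descend and grasp.

```bash
python3 -m creep '[[1,40,1,0,0,0,70],[0,40,0,0,0,0,70],[0,40,0,0,0,0,70],[0,30,0,0,0,0,70],[0,20,0,0,0,0,70],[0,10,0,0,0,0,70],[0,0,0,0,0,0,70]]'; python3 st.py
python3 -m creep '[[0,0,0,0,0,0,30],[0,0,0,0,0,0,30],[0,0,0,0,0,0,30],[0,0,0,0,0,0,30],[0,0,0,0,0,0,30],[0,0,0,0,0,0,30],[0,0,0,0,0,0,30],[0,0,0,0,0,0,30]]' 40; python3 st.py
```

```text
time_s: 2.52
eef_pos: [0.4723, 0.2605, 0.02]
tool_rot: [-0.476, -0.522, 0.523, 0.476]
contact_force: [0.2, 0.8, 0.6]
opening: 0.0698
t 2.525 p [0.4723 0.2605 0.02  ] F [0.2 0.8 0.6] op 0.0698 jawyaw 95.32 tilt [-0.001 -0.001 -1.   ]
time_s: 3.52
eef_pos: [0.4732, 0.261, 0.0215]
tool_rot: [0.476, 0.523, -0.522, -0.476]
contact_force: [-1.5, 0.5, 6.6]
opening: 0.0389
t 3.525 p [0.4732 0.261  0.0215] F [-1.5  0.5  6.6] op 0.0389 jawyaw 95.34 tilt [ 0.002  0.001 -1.   ]
```

```bash
python3 -m creep '[[0,-10,0,0,0,0,30],[0,-30,0,0,0,0,30],[0,-40,0,0,0,0,30],[0,-40,0,0,0,0,30],[0,-20,0,0,0,0,30],[0,0,0,0,0,0,30],[0,0,0,0,0,0,30]]'; python3 st.py .4937 .0469 .16
python3 - <<'E'
from h import *
im,d=env.snapshot('wrist');cv2.imwrite('pics/w2.png',im)
E
```

```text
time_s: 4.4
eef_pos: [0.4717, 0.26, 0.1593]
tool_rot: [-0.476, -0.522, 0.523, 0.476]
contact_force: [-0.1, -1.0, -2.9]
opening: 0.0385
t 4.4 p [0.4717 0.26   0.1593] F [-0.1 -1.  -2.9] op 0.0385 jawyaw 95.36 tilt [-0.002 -0.001 -1.   ]
shift mm [-214.2   -0.5   -2. ]
```

View pics/w2.png

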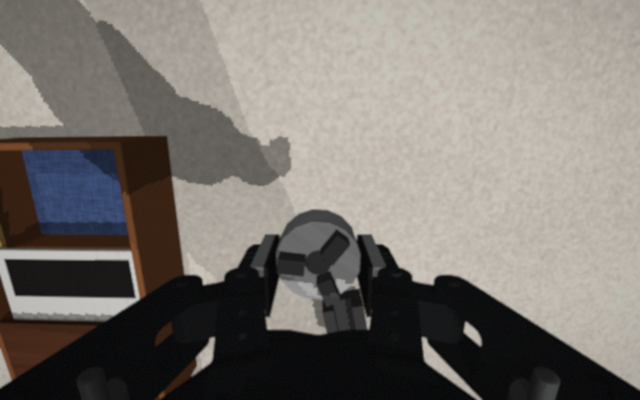

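The chuck is held upright at (318,255) in the wrist view. I carry it over the tray and look at the case again from closer.

```bash
python3 -m creep '[[-20,0,0,0,0,0,30],[-40,0,0,0,0,0,30],[-45,0,0,0,0,0,30],[-45,0,0,0,0,0,30],[-40,0,0,0,0,0,30],[-24,0,0,0,0,0,30],[0,0,0,0,0,0,30],[0,0,0,0,0,0,30]]'; python3 st.py .4937 .0469 .027
python3 - <<'E'
from h import *
im,d=env.snapshot('wrist');cv2.imwrite('pics/w3.png',im)
E
```

```text
time_s: 5.45
eef_pos: [0.492, 0.0475, 0.1599]
tool_rot: [-0.476, -0.523, 0.523, 0.476]
contact_force: [0.0, 0.8, -1.8]
opening: 0.0385
t 5.45 p [0.492  0.0475 0.1599] F [ 0.   0.8 -1.8] op 0.0385 jawyaw 95.36 tilt [-0.001  0.    -1.   ]
shift mm [ -0.8 132.9  -1.8]
```

View pics/w3.png

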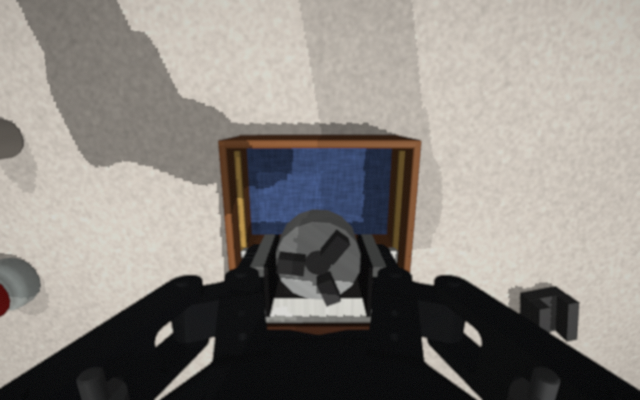

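The chuck is centred over the tray: the case spans columns 219–420, and the brass rails sit outside the fingers. I lower it in stages.

```bash
python3 -m creep '[[-1,20,0,0,0,0,30],[0,30,0,0,0,0,30],[0,30,0,0,0,0,30],[0,20,0,0,0,0,30],[0,12,0,0,0,0,30],[0,8,0,0,0,0,30],[0,0,0,0,0,0,30]]'; python3 st.py .4937 .0469 .028
python3 -m creep '[[0,4,0,0,0,0,30],[0,4,0,0,0,0,30],[0,2,0,0,0,0,30],[0,0,0,0,0,0,30]]'; python3 st.py .4937 .0469 .028
```

```text
time_s: 6.38
eef_pos: [0.4926, 0.0468, 0.0402]
tool_rot: [-0.476, -0.523, 0.523, 0.476]
contact_force: [-0.2, 0.0, -2.4]
opening: 0.0385
t 6.375 p [0.4926 0.0468 0.0402] F [-0.2  0.  -2.4] op 0.0385 jawyaw 95.39 tilt [-0.  0. -1.]
shift mm [ 0.  12.2 -1.1]
time_s: 6.88
eef_pos: [0.4925, 0.0465, 0.0302]
tool_rot: [-0.476, -0.523, 0.523, 0.476]
contact_force: [0.2, 0.3, -1.4]
opening: 0.0386
t 6.875 p [0.4925 0.0465 0.0302] F [ 0.2  0.3 -1.4] op 0.0386 jawyaw 95.35 tilt [-0.  0. -1.]
shift mm [ 0.3  2.2 -1.2]
```

```bash
python3 -m creep '[[0,1,0,0,0,0,30],[0,1,0,0,0,0,30],[0,0.7,0,0,0,0,30],[0,0,0,0,0,0,30]]'; python3 st.py
python3 -m creep '[[0,0,0,0,0,0,42],[0,0,0,0,0,0,46],[0,0,0,0,0,0,52],[0,0,0,0,0,0,56],[0,0,0,0,0,0,56],[0,0,0,0,0,0,56]]'; python3 st.py
```

```text
time_s: 7.38
eef_pos: [0.4926, 0.0465, 0.0276]
tool_rot: [0.476, 0.523, -0.523, -0.476]
contact_force: [-0.5, 1.2, -1.5]
opening: 0.0385
t 7.375 p [0.4926 0.0465 0.0276] F [-0.5  1.2 -1.5] op 0.0385 jawyaw 95.36 tilt [-0.  0. -1.]
time_s: 8.12
eef_pos: [0.4926, 0.0465, 0.0276]
tool_rot: [0.476, 0.523, -0.523, -0.476]
contact_force: [-0.0, -0.2, -0.5]
opening: 0.056
t 8.125 p [0.4926 0.0465 0.0276] F [-0.  -0.2 -0.5] op 0.056 jawyaw 95.36 tilt [ 0.  0. -1.]
```

```bash
python3 -m creep '[[0,-10,0,0,0,0,56],[0,-25,0,0,0,0,56],[0,-35,0,0,0,0,56],[0,-40,0,0,0,0,56],[0,-30,0,0,0,0,56],[0,0,0,0,0,0,56],[0,0,0,0,0,0,56]]'; python3 st.py .563 .0534 .12
python3 - <<'E'
from h import *
c=env.calibration('wrist');im,d=env.snapshot('wrist');cv2.imwrite('pics/w4.png',im);P=cloud(c,d);np.savez('w4.npz',P=P,d=d,im=im)
m=(P[...,2]>.018)&(P[...,2]<.042)&(d>0)&(abs(P[...,0]-.493)<.035)&(abs(P[...,1]-.047)<.035)
h=P[m];print(m.sum(),cv2.minEnclosingCircle((h[:,:2]*1000).astype(np.float32)),np.median(h[:,2]),h[:,2].max())
E
```

```text
time_s: 9.0
eef_pos: [0.492, 0.0464, 0.1673]
tool_rot: [-0.476, -0.523, 0.523, 0.476]
contact_force: [0.4, -0.4, -0.2]
opening: 0.0558
t 9.0 p [0.492  0.0464 0.1673] F [ 0.4 -0.4 -0.2] op 0.0558 jawyaw 95.36 tilt [-0.001 -0.    -1.   ]
shift mm [  0.3  47.3 -71.4]
1501 ((491.2613830566406, 46.94560623168945), 19.97125816345215) 0.02607179691375866 0.03567707511421708
```

View pics/w4.png

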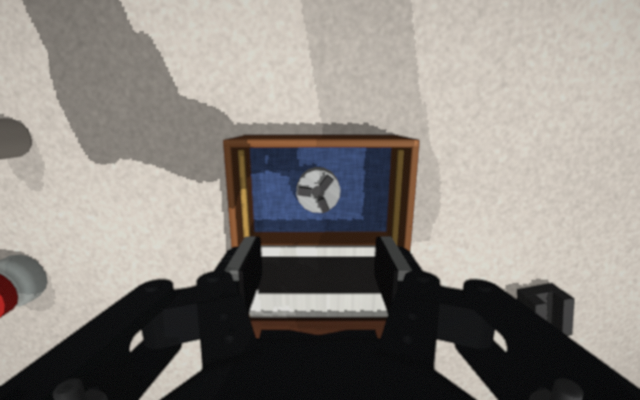

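The chuck stands upright on the tray floor at (319,190) in the wrist view. I find the patch, then close the fingers and move above it.

```bash
python3 - <<'E'
from h import *
c=env.calibration('top');z=np.load('top0.npz');im=z['im']
g=im.max(2);m=((g<45)).astype(np.uint8);m[:185]=0;m[222:]=0;m[:,:255]=0;m[:,325:]=0
n,l,st,ce=cv2.connectedComponentsWithStats(m);i=1+st[1:,4].argmax();print(st[i])
ys,xs=np.where(l==i);p=onz(c,np.c_[xs,ys],.058)
print(cv2.minAreaRect((p[:,:2]*1000).astype(np.float32)))
P=np.load('w4.npz')['P']; print('wrist cover z',[np.round(P[v,290:350].mean(0),4).tolist() for v in (252,265,280,300)])
E
python3 -m creep '[[0,0,-20,0,0,0,0],[0,10,-30,0,0,0,0],[0,15,-20,0,0,0,0],[0,20,0,0,0,0,0],[0,10,0,0,0,0,0],[0,0,0,0,0,0,0],[0,0,0,0,0,0,0],[0,0,0,0,0,0,0]]' 20; python3 st.py .5624 .0534 .09
```

```text
[264 193  54  20 852]
((557.692626953125, 52.8133544921875), (32.5384521484375, 106.38230895996094), 5.391345977783203)
wrist cover z [[0.5358, 0.0528, 0.0574], [0.5476, 0.0539, 0.0579], [0.5618, 0.0552, 0.058], [0.5817, 0.0571, 0.0576]]
time_s: 10.05
eef_pos: [0.5627, 0.053, 0.1134]
tool_rot: [0.476, 0.523, -0.522, -0.476]
contact_force: [-0.1, 0.0, 0.2]
opening: 0.0002
t 10.05 p [0.5627 0.053  0.1134] F [-0.1  0.   0.2] op 0.0002 jawyaw 95.35 tilt [ 0.001  0.    -1.   ]
shift mm [ 0.4 23.4  0.2]
```

```bash
python3 -m creep '[[0,10,5,0,0,0,0],[0,12,0,0,0,0,0],[0,6,0,0,0,0,0],[0,3,0,0,0,0,0],[0,0,0,0,0,0,0]]'; python3 st.py
python3 -m creep '[[0,1,0,0,0,0,0],[0,1,0,0,0,0,0],[0,0,0,0,0,0,0]]'; python3 st.py
```

```text
time_s: 10.68
eef_pos: [0.5573, 0.0525, 0.0813]
tool_rot: [-0.476, -0.523, 0.523, 0.476]
contact_force: [0.3, 0.6, -0.0]
opening: 0.0002
t 10.675 p [0.5573 0.0525 0.0813] F [ 0.3  0.6 -0. ] op 0.0002 jawyaw 95.35 tilt [-0. -0. -1.]
time_s: 11.05
eef_pos: [0.5574, 0.0526, 0.0797]
tool_rot: [0.476, 0.523, -0.523, -0.476]
contact_force: [-0.4, -0.4, 0.6]
opening: 0.0003
t 11.05 p [0.5574 0.0526 0.0797] F [-0.4 -0.4  0.6] op 0.0003 jawyaw 95.36 tilt [ 0.  0. -1.]
```

```bash
python3 -m creep '[[0,0.7,0,0,0,0,0],[0,0,0,0,0,0,0]]'; python3 -m creep '[[0,0.7,0,0,0,0,0],[0,0,0,0,0,0,0]]'; python3 -m creep '[[0,0.6,0,0,0,0,0],[0,0,0,0,0,0,0]]'
```

```text
time_s: 11.3
eef_pos: [0.5573, 0.0525, 0.0789]
tool_rot: [0.476, 0.523, -0.523, -0.476]
contact_force: [0.0, -0.0, -0.2]
opening: -0.0001
time_s: 11.55
eef_pos: [0.5573, 0.0525, 0.0781]
tool_rot: [-0.476, -0.523, 0.523, 0.476]
contact_force: [-0.1, -0.1, -0.7]
opening: 0.0001
time_s: 11.8
eef_pos: [0.5573, 0.0525, 0.0775]
tool_rot: [-0.476, -0.523, 0.523, 0.476]
contact_force: [0.5, -0.1, 0.1]
opening: 0.0002
```

```bash
python3 -m creep '[[0,0.6,0,0,0,0,0],[0,0,0,0,0,0,0]]'; python3 -m creep '[[0,0.6,0,0,0,0,0],[0,0,0,0,0,0,0]]'
```

```text
time_s: 12.05
eef_pos: [0.5573, 0.0525, 0.0769]
tool_rot: [-0.476, -0.523, 0.523, 0.476]
contact_force: [0.3, -0.4, -0.5]
opening: -0.0002
time_s: 12.3
eef_pos: [0.5573, 0.0526, 0.0763]
tool_rot: [-0.476, -0.523, 0.523, 0.476]
contact_force: [0.0, 0.3, 0.3]
opening: 0.0
```

```bash
python3 -m creep '[[0,0.6,0,0,0,0,0],[0,0,0,0,0,0,0]]'; python3 -m creep '[[0,0.6,0,0,0,0,0],[0,0,0,0,0,0,0]]'; python3 -m creep '[[0,0.5,0,0,0,0,0],[0,0,0,0,0,0,0]]'
```

```text
time_s: 12.55
eef_pos: [0.5573, 0.0526, 0.0757]
tool_rot: [0.476, 0.523, -0.523, -0.476]
contact_force: [-0.6, -0.6, -0.2]
opening: 0.0001
time_s: 12.8
eef_pos: [0.5573, 0.0526, 0.0751]
tool_rot: [-0.476, -0.523, 0.523, 0.476]
contact_force: [0.1, -0.2, -0.6]
opening: 0.0003
time_s: 13.05
eef_pos: [0.5574, 0.0526, 0.0748]
tool_rot: [0.476, 0.523, -0.523, -0.476]
contact_force: [-0.0, -0.3, 1.6]
opening: 0.0001
```

Contact at about z = 0.0748. I press to about 9 N.

```bash
python3 -m creep '[[0,0.4,0,0,0,0,0],[0,0,0,0,0,0,0]]'; python3 -m creep '[[0,0.3,0,0,0,0,0],[0,0,0,0,0,0,0]]'
```

```text
time_s: 13.3
eef_pos: [0.5574, 0.0526, 0.0746]
tool_rot: [0.476, 0.523, -0.523, -0.476]
contact_force: [-1.2, 0.3, 3.9]
opening: 0.0001
time_s: 13.55
eef_pos: [0.5574, 0.0526, 0.0744]
tool_rot: [0.476, 0.523, -0.523, -0.476]
contact_force: [-0.9, 0.5, 5.5]
opening: -0.0002
```

```bash
python3 -m creep '[[0,0.6,0,0,0,0,0],[0,0,0,0,0,0,0]]'; python3 -m creep '[[0,0,1,0,0,0,0],[0,0,1,0,0,0,0],[0,0,1,0,0,0,0],[0,0,0,0,0,0,0]]'; python3 -m creep '[[0,0,1,0,0,0,0],[0,0,1,0,0,0,0],[0,0,1,0,0,0,0]]'
```

```text
time_s: 13.8
eef_pos: [0.5574, 0.0526, 0.0741]
tool_rot: [0.476, 0.523, -0.523, -0.476]
contact_force: [-1.9, 0.4, 9.0]
opening: -0.0
time_s: 14.3
eef_pos: [0.5566, 0.0525, 0.0744]
tool_rot: [0.477, 0.524, -0.521, -0.475]
contact_force: [3.1, 0.6, 4.6]
opening: 0.0
time_s: 14.68
eef_pos: [0.5537, 0.0523, 0.0744]
tool_rot: [0.477, 0.524, -0.521, -0.475]
contact_force: [3.7, -0.2, 4.7]
opening: -0.0001
```

Sideways force is only 3.7 N at 4.7 N of press, so the fingers are probably slipping. I press harder.

```bash
python3 -m creep '[[0,0.7,0,0,0,0,0],[0,0,0,0,0,0,0]]'; python3 -m creep '[[0,0.3,1,0,0,0,0],[0,0,1,0,0,0,0],[0,0,1,0,0,0,0]]';python3 -m creep '[[0,0,1,0,0,0,0],[0,0,1,0,0,0,0],[0,0,1,0,0,0,0]]'; python3 st.py
```

```text
time_s: 14.92
eef_pos: [0.5536, 0.0523, 0.0741]
tool_rot: [0.477, 0.524, -0.521, -0.475]
contact_force: [2.1, 0.8, 9.5]
opening: 0.0001
time_s: 15.3
eef_pos: [0.552, 0.0521, 0.0742]
tool_rot: [0.478, 0.525, -0.521, -0.474]
contact_force: [4.7, 0.2, 9.5]
opening: -0.0001
time_s: 15.68
eef_pos: [0.5492, 0.0519, 0.0744]
tool_rot: [0.478, 0.525, -0.52, -0.474]
contact_force: [4.5, 0.2, 10.1]
opening: 0.0002
t 15.675 p [0.5492 0.0519 0.0744] F [ 4.5  0.2 10.1] op 0.0002 jawyaw 95.35 tilt [ 0.009  0.001 -1.   ]
```

Now the cover is being dragged. I continue, easing up for the climb.

```bash
python3 -m creep '[[0,-0.1,1.5,0,0,0,0],[0,-0.1,1.5,0,0,0,0],[0,-0.1,1.5,0,0,0,0],[0,-0.1,1.5,0,0,0,0]]';python3 -m creep '[[0,-0.1,1.5,0,0,0,0],[0,-0.1,1.5,0,0,0,0],[0,-0.1,1.5,0,0,0,0],[0,-0.1,1.5,0,0,0,0]]'; python3 st.py
```

```text
time_s: 16.18
eef_pos: [0.5433, 0.0513, 0.0748]
tool_rot: [0.478, 0.525, -0.52, -0.474]
contact_force: [4.6, 0.8, 9.5]
opening: -0.0002
time_s: 16.68
eef_pos: [0.5375, 0.0508, 0.0753]
tool_rot: [0.478, 0.525, -0.52, -0.474]
contact_force: [5.0, -0.4, 10.1]
opening: -0.0
t 16.675 p [0.5375 0.0508 0.0753] F [ 5.  -0.4 10.1] op -0.0 jawyaw 95.35 tilt [ 0.009  0.001 -1.   ]
```

```bash
python3 -m creep '[[0,-0.1,1.5,0,0,0,0],[0,-0.1,1.5,0,0,0,0],[0,-0.1,1.5,0,0,0,0],[0,-0.1,1.5,0,0,0,0],[0,-0.1,1.5,0,0,0,0],[0,-0.1,1.5,0,0,0,0]]';python3 -m creep '[[0,-0.1,1.5,0,0,0,0],[0,-0.1,1.5,0,0,0,0],[0,-0.1,1.5,0,0,0,0],[0,-0.1,1.5,0,0,0,0],[0,-0.1,1.5,0,0,0,0],[0,-0.1,1.5,0,0,0,0]]'; python3 st.py
cat > cov.py <<'E'
from h import *
from scipy.spatial.transform import Rotation as R
c=env.calibration('wrist');im,d=env.snapshot('wrist');cv2.imwrite('pics/wc.png',im);P=cloud(c,d)
r=np.radians(5.35);e=np.array([np.cos(r),np.sin(r)]);q=P[...,:2]-[.5724,.0543];x=q@e;y=q@[-e[1],e[0]]
m=(d>0)&(P[...,2]>.045)&(P[...,2]<.067)&(abs(y)<.05)&(abs(y)>.02)&(x<.02)&(x>-.122)
h=x[m];print('cover n',m.sum(),'front case x',np.percentile(h,[0,1,3]).round(4),'v',-.035-np.percentile(h,1),'z',np.median(P[m][:,2]))
E
python3 cov.py
```

```text
time_s: 17.42
eef_pos: [0.5287, 0.05, 0.0759]
tool_rot: [0.478, 0.525, -0.52, -0.474]
contact_force: [5.2, 0.2, 10.0]
opening: -0.0001
time_s: 18.18
eef_pos: [0.5198, 0.0491, 0.0766]
tool_rot: [0.478, 0.525, -0.52, -0.474]
contact_force: [5.1, 0.7, 11.1]
opening: 0.0002
t 18.175 p [0.5198 0.0491 0.0766] F [ 5.1  0.7 11.1] op 0.0002 jawyaw 95.35 tilt [ 0.01   0.001 -1.   ]
cover n 8333 front case x [-0.0755 -0.0751 -0.0749] v 0.04012987032868913 z 0.05958319050659572
```

The cover is at about 0.040 m and following the fingers. I carry on.

```bash
python3 -m creep '[[0,-0.13,1.5,0,0,0,0],[0,-0.13,1.5,0,0,0,0],[0,-0.13,1.5,0,0,0,0],[0,-0.13,1.5,0,0,0,0],[0,-0.12,1.5,0,0,0,0],[0,-0.12,1.5,0,0,0,0],[0,-0.12,1.5,0,0,0,0],[0,-0.12,1.5,0,0,0,0]]';python3 -m creep '[[0,-0.12,1.5,0,0,0,0],[0,-0.12,1.5,0,0,0,0],[0,-0.12,1.5,0,0,0,0],[0,-0.12,1.5,0,0,0,0],[0,-0.12,1.5,0,0,0,0],[0,-0.12,1.5,0,0,0,0],[0,-0.12,1.5,0,0,0,0],[0,-0.12,1.5,0,0,0,0]]'; python3 st.py; python3 cov.py
```

```text
time_s: 19.23
eef_pos: [0.5079, 0.048, 0.0775]
tool_rot: [0.478, 0.525, -0.52, -0.474]
contact_force: [5.4, 0.4, 10.6]
opening: 0.0
time_s: 20.23
eef_pos: [0.496, 0.0468, 0.0785]
tool_rot: [0.478, 0.525, -0.52, -0.474]
contact_force: [4.7, 0.2, 11.5]
opening: -0.0001
t 20.225 p [0.496  0.0468 0.0785] F [ 4.7  0.2 11.5] op -0.0001 jawyaw 95.35 tilt [ 0.01   0.001 -1.   ]
cover n 8330 front case x [-0.0995 -0.0991 -0.0988] v 0.06406302610916449 z 0.061481114035016396
```

```bash
python3 -m creep '[[0,-0.15,1.5,0,0,0,0],[0,-0.15,1.5,0,0,0,0],[0,-0.15,1.5,0,0,0,0],[0,-0.14,1.5,0,0,0,0],[0,-0.14,1.5,0,0,0,0],[0,-0.14,1.5,0,0,0,0]]'; python3 -m creep '[[0,-0.13,1.5,0,0,0,0],[0,-0.13,1.5,0,0,0,0],[0,-0.13,1.5,0,0,0,0],[0,-0.13,1.5,0,0,0,0],[0,-0.13,1.5,0,0,0,0],[0,-0.13,1.5,0,0,0,0]]'; python3 cov.py; python3 -m creep '[[0,-0.07,1,0,0,0,0],[0,-0.07,1,0,0,0,0]]'
```

```text
time_s: 21.02
eef_pos: [0.4869, 0.046, 0.0792]
tool_rot: [0.478, 0.525, -0.52, -0.474]
contact_force: [4.5, -0.1, 10.6]
opening: 0.0
time_s: 21.78
eef_pos: [0.4779, 0.0451, 0.0799]
tool_rot: [0.478, 0.525, -0.52, -0.474]
contact_force: [4.4, 0.4, 9.5]
opening: -0.0001
cover n 8336 front case x [-0.1176 -0.1172 -0.1169] v 0.08218871290284835 z 0.0629755203921515
time_s: 22.08
eef_pos: [0.476, 0.045, 0.0801]
tool_rot: [0.478, 0.525, -0.52, -0.474]
contact_force: [5.5, 0.2, 10.9]
opening: -0.0004
```

```bash
for i in 1; do python3 -m creep '[[0,-0.08,1,0,0,0,0],[0,-0.08,1,0,0,0,0]]'; python3 -m creep '[[0,-0.07,1,0,0,0,0]]'; python3 -m creep '[[0,-0.07,1,0,0,0,0]]'; done; python3 cov.py
```

```text
time_s: 22.32
eef_pos: [0.474, 0.0448, 0.0803]
tool_rot: [0.478, 0.525, -0.52, -0.474]
contact_force: [4.8, 0.2, 11.2]
opening: 0.0001
time_s: 22.45
eef_pos: [0.473, 0.0446, 0.0803]
tool_rot: [0.478, 0.525, -0.52, -0.474]
contact_force: [5.7, 0.8, 10.4]
opening: 0.0004
time_s: 22.58
eef_pos: [0.4721, 0.0446, 0.0804]
tool_rot: [0.478, 0.525, -0.52, -0.474]
contact_force: [6.0, -0.0, 10.7]
opening: -0.0001
cover n 7814 front case x [-0.122  -0.1216 -0.121 ] v 0.08662399250352086 z 0.0634778865750705
```

```bash
python3 -m creep '[[0,-0.03,0.7,0,0,0,0]]'; python3 -m creep '[[0,-0.03,0.7,0,0,0,0]]';python3 -m creep '[[0,-0.03,0.7,0,0,0,0]]'; python3 -m creep '[[0,0,0,0,0,0,0]]'
```

```text
time_s: 22.75
eef_pos: [0.472, 0.0446, 0.0806]
tool_rot: [0.479, 0.526, -0.52, -0.474]
contact_force: [6.4, 0.5, 10.0]
opening: -0.0004
time_s: 22.88
eef_pos: [0.4713, 0.0445, 0.0805]
tool_rot: [0.479, 0.526, -0.52, -0.474]
contact_force: [5.1, 0.7, 9.5]
opening: -0.0
time_s: 23.0
eef_pos: [0.4706, 0.0445, 0.0805]
tool_rot: [0.479, 0.526, -0.52, -0.474]
contact_force: [6.2, -0.1, 9.9]
opening: 0.0001
time_s: 23.12
eef_pos: [0.4705, 0.0445, 0.0805]
tool_rot: [0.478, 0.526, -0.52, -0.474]
contact_force: [6.0, 0.3, 9.8]
opening: 0.0
```

Sideways force reached 6 N and the fingers appear to slip at the stop. I lift off and look.

```bash
python3 -m creep '[[0,-1,-0.5,0,0,0,0],[0,-3,0,0,0,0,0],[0,-10,0,0,0,0,0],[0,-30,0,0,0,0,0],[0,-40,0,0,0,0,0],[0,-40,0,0,0,0,0],[0,0,0,0,0,0,0],[0,0,0,0,0,0,0]]'; python3 cov.py; python3 - <<'E'
from h import *
im=cv2.imread('pics/wc.png');cv2.imwrite('pics/w5.png',cv2.resize(im[60:360,170:470],None,fx=2,fy=2))
E
```

```text
time_s: 24.12
eef_pos: [0.4649, 0.0438, 0.2018]
tool_rot: [-0.476, -0.522, 0.523, 0.477]
contact_force: [0.3, 0.8, -0.1]
opening: -0.0001
cover n 5687 front case x [-0.122  -0.1217 -0.12  ] v 0.08665062781203108 z 0.06424136200266306
```

View pics/w5.png

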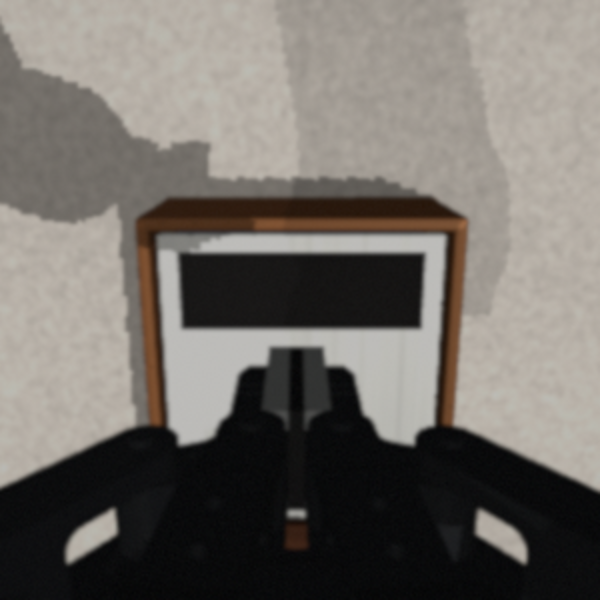

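The cover meets the front wall with no gap visible (edge at row 232 of the crop). As a final number I check the patch centre, expected at case x = -0.096, and the other items.

```bash
python3 - <<'E'
from h import *
c=env.calibration('wrist');im=cv2.imread('pics/wc.png')
m=(im.max(2)<45).astype(np.uint8);m[:180]=0;m[228:]=0;m[:,:255]=0;m[:,390:]=0
n,l,st,ce=cv2.connectedComponentsWithStats(m);i=1+st[1:,4].argmax();print(st[i])
ys,xs=np.where(l==i);p=onz(c,np.c_[xs,ys],.0642);r=cv2.minAreaRect((p[:,:2]*1000).astype(np.float32));a=np.radians(5.35)
print(r,'case x',(np.array(r[0])-[572.4,54.3])@[np.cos(a),np.sin(a)])
a0=np.load('top0.npz');b,d=env.snapshot('top');c=env.calibration('top')
for nm,v in dict(block=(160,198,163,203),jar=(425,470,150,195),bottle=(428,462,230,262)).items():
    for D in(a0['d'],d):
        P=cloud(c,D)[v[2]:v[3],v[0]:v[1]].reshape(-1,3);h=P[(P[:,2]>.01)&(P[:,2]<.12)];print(nm,len(h),np.median(h,0).round(4))
E
python3 st.py
```

```text
[ 261  187  120   36 4161]
((474.8630065917969, 47.87180709838867), (32.75474166870117, 106.87539672851562), 5.279322624206543) case x -97.71145542994257
block 474 [0.602  0.299  0.0274]
block 468 [0.6021 0.299  0.0278]
jar 562 [ 0.6199 -0.2625  0.0491]
jar 562 [ 0.6199 -0.2626  0.0491]
bottle 361 [ 0.4703 -0.246   0.068 ]
bottle 361 [ 0.4701 -0.246   0.0689]
t 24.225 p [0.4648 0.0438 0.2012] F [-0.  -0.4  0.2] op -0.0002 jawyaw 95.36 tilt [-0.003 -0.001 -1.   ]
```

Patch centre reads case x = -0.098, which is shut within measuring error, and the other items have not moved.

```bash
python3 -c "
from plant import env
print(env.sign_off())"
```

```text
the job is handed in; nothing more can be done
None
```

The chuck is in the tray, the cover is shut, and the job was handed in at about 24 s of the 69 s allowed. No verdict was reported.

- **Chuck:** I gripped it by its body, stood it in the tray and let go. A wrist picture then showed it upright, at about case x = -81 mm with its body top where it should be for standing on the floor. It can't be seen under the shut cover, so I have no later check on it.
- **Cover:** I dragged it with the closed fingers pressed on the rubber patch at about 10 N, and the highest reading was 11.5 N. The first few millimetres slipped at 4.7 N of press, so I pressed harder and it followed.
- **Cover shut:** The last picture shows no gap at the front wall, and the pull rose and the fingers slipped there.
    - The patch centre measured case x = -97.7 mm against the -96 mm expected, within the camera and case-pose error.
    - The depth figure for the cover's front edge (0.0867 m) was clipped by my own mask, so it is not independent proof.
- **Other things:** The bottle, jar and block measured within 1 mm of where they started. The arm was clear of everything at the end.

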